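# Seal the canisters and wind them into the dry box

## Robot

A 6-joint arm with a two-finger parallel gripper is mounted at the origin on the work surface. World frame = base frame: x ahead of the robot, y to its left, z up, the work surface at z = 0. Lengths are in m, angles in rad, forces in N, time in s.
With the tool pointing down it reaches from about 0.35 to 0.85 m from the base axis. Payload 8.1 kg.
Tool frame: the origin (TCP) lies between the finger pads; the fingertips stand 25 mm ahead of it and the grasp point (between the pads) lies 6 mm ahead of it; z points along the fingers, y is the line along which they close (so a half turn about z gives the same grasp; the last joint's range is limited). The gripper opens to 93 mm and grips with 3 to 60 N. Pads are 15 mm wide; open, the fingers measure 128 mm over their backs; the gripper's body (75 mm by 188 mm) begins 65 mm behind the grasp point.
Start: joints at [1.135, 0.13, 1.488, -0, 1.523, -0.085], TCP at [0.206, 0.563, 0.244] pointing down, gripper open.
Joint ranges: [-2.96, 2.96], [-0.89, 2.26], [0.02, 2.5], [-1.34, 4.48], [0, 2.73], [-2.66, 2.66]. Speed limits (rad/s): [2.39, 2.39, 2.79, 3.14, 3.14, 3.14].

## Interface

Orientations are given as a rotation vector (axis times angle).
In Python, from plant import robot gives the robot as it stands.
- The arm moves only by the tool arm_command, never from a script. Its argument "increments" is text: rows parted by semicolons, each of 5 numbers parted by spaces: the closure, from 0 (fully open) to 1 (shut), then the shift along the tool's x, y, z in mm, then the turn about the tool's z in rad. A call has 1 to 5 rows; each row is the pose to reach, as a shift and turn from the pose commanded when the call began, along the tool's axes at that moment; what a row does not reach only later rows make up. A row lasts 1/10 s, in which the tool goes at most 50 mm and 8.59 degrees, less where a joint would pass 70% of its speed; a pose out of reach is approached as far as the arm can. A call with a gripper value outside its range is refused whole. The fingers move at their own pace and stop on an object; "grip_force" is the grip in N (left out, the last holds). Time passes only in rows, so rows that repeat a pose let the fingers close. It gives the time, the measured TCP pose, the force, the opening and the grip force at its end, in the units of the state.
- robot.read_state(): the state, without advancing time (a new reading comes with each control period).
- robot.read_camera(name): name is "side" or "top"; returns the picture (384x512x3 uint8, blue, green, red); there is no depth.
- robot.camera_model(name): a dict with "fx", "fy", "cx", "cy" (pixels), "eye" and "rotation" of the camera in the world. Camera axes: x right, y down, z forward; pixel columns grow to the right and rows downward; lengths in m; the calibration is good to about 2 mm. A picture is of the moment at which its call begins. camera_model takes no time and is no camera call.
- robot.close_job(): hands the job in; it is judged then, once.
The state is a dict: "t": time; "q": joint angles; "dq": joint speeds; "joint_torque": joint torques, N m; "tool_pos": TCP position; "orientation": TCP orientation; "force": force on the tool from outside, world axes, zero at the start; "wrist_torque": the same for the moment, N m; "opening": finger opening in m; "gripper_force": force on a finger pad.
Only numpy, scipy, OpenCV 4.12 (cv2) and the standard library are available. Lean on these libraries where they do the work, as an engineer would, in place of code of your own. Each camera call takes 0.05 s, during which the arm holds its last target. There are 200 camera calls.

## Task

Close up the stall's dry box: put every lid that lies on the counter on a canister of its own and press each one down until it is fully home on the rim. Then turn the hand crank clockwise through its three turns until the tray of canisters is all the way inside the box, and let go, leaving the bowl, the bottle and the tuning fork alone.

Things in the scene. Friction and masses are not known exactly. Their poses are not given: they have to be found in the camera images.
- lid0: Round wooden lid, one of 2 to 4 alike (the rest absent), about 0.14 kg, lying knob up. Origin: centre of the underside; z up along the knob. Cork plug 20 mm deep, 60 mm wide at the bottom tapering out to 72 mm; above it a flange 86 mm wide, 6 mm thick (20 to 26 mm over the origin); then a round upright knob 28 mm thick, 35 mm tall, its flat top 61 mm over the origin.
- lid1: Round wooden lid, one of 2 to 4 alike (the rest absent), about 0.14 kg, lying knob up. Origin: centre of the underside; z up along the knob. Cork plug 20 mm deep, 60 mm wide at the bottom tapering out to 72 mm; above it a flange 86 mm wide, 6 mm thick (20 to 26 mm over the origin); then a round upright knob 28 mm thick, 35 mm tall, its flat top 61 mm over the origin.
- lid2: Round wooden lid, one of 2 to 4 alike (the rest absent), about 0.14 kg, lying knob up. Origin: centre of the underside; z up along the knob. Cork plug 20 mm deep, 60 mm wide at the bottom tapering out to 72 mm; above it a flange 86 mm wide, 6 mm thick (20 to 26 mm over the origin); then a round upright knob 28 mm thick, 35 mm tall, its flat top 61 mm over the origin.
- lid3: Round wooden lid, one of 2 to 4 alike (the rest absent), about 0.14 kg, lying knob up. Origin: centre of the underside; z up along the knob. Cork plug 20 mm deep, 60 mm wide at the bottom tapering out to 72 mm; above it a flange 86 mm wide, 6 mm thick (20 to 26 mm over the origin); then a round upright knob 28 mm thick, 35 mm tall, its flat top 61 mm over the origin.
- mouth0 (a point): Mouth centre of a metal canister (one of four, 104 mm apart, fixed on the tray), level with its rim, 100 mm above the counter; 76 mm wide inside, 84 mm outside. A lid just set in rests on a stiff seal plate with its origin 8 mm below this point (flange 12 mm over the rim). About 9 to 12 N pushes the plate down, and it stays; fully home the flange meets the rim: origin 20 mm below.
- mouth1 (a point): Mouth centre of a metal canister (one of four, 104 mm apart, fixed on the tray), level with its rim, 100 mm above the counter; 76 mm wide inside, 84 mm outside. A lid just set in rests on a stiff seal plate with its origin 8 mm below this point (flange 12 mm over the rim). About 9 to 12 N pushes the plate down, and it stays; fully home the flange meets the rim: origin 20 mm below.
- mouth2 (a point): Mouth centre of a metal canister (one of four, 104 mm apart, fixed on the tray), level with its rim, 100 mm above the counter; 76 mm wide inside, 84 mm outside. A lid just set in rests on a stiff seal plate with its origin 8 mm below this point (flange 12 mm over the rim). About 9 to 12 N pushes the plate down, and it stays; fully home the flange meets the rim: origin 20 mm below.
- mouth3 (a point): Mouth centre of a metal canister (one of four, 104 mm apart, fixed on the tray), level with its rim, 100 mm above the counter; 76 mm wide inside, 84 mm outside. A lid just set in rests on a stiff seal plate with its origin 8 mm below this point (flange 12 mm over the rim). About 9 to 12 N pushes the plate down, and it stays; fully home the flange meets the rim: origin 20 mm below.
- tray (a joint): Travel of the canister tray, m: 0 is out (towards the robot), 0.21 fully inside the dry box. It slides along +x of drybox, driven only by the crank. The box's dark lintel clears a lid's knob by 5 mm when the lid is home; a lid that is not home strikes it.
- crank (a joint): Turn of the hand crank about its vertical axis, rad: grows clockwise seen from above, from 0 to 0.5 at the start (tray out) to a stop at 18.85 (three full turns, tray in): 11.14 mm of tray per radian. Light, about 2 to 6 N at the handle; it stays where it is left and can be turned back.
- crank_handle (a point): Centre of the top of the crank's upright wooden handle, 172 mm above the counter: a round grip 24 mm thick and 62 mm tall that spins freely on its pin. It travels on a circle of radius 55 mm round crank_axis.
- crank_axis (a point): Point on the crank's vertical axis, 100 mm above the counter, over the grey gearbox (75 mm square, 85 mm tall) that stands to the right of the tray.
- drybox: Fixed dry box: a base board and, at its far end, a glass-topped hood 254 mm wide, 172 mm tall, whose dark lintel (underside 146 mm above the counter) starts 115 mm beyond this origin. Origin: on the counter under the middle of the four canisters when the tray is fully out; x along the tray's way in, y left, z up.
- bowl: Bystander: copper bowl, 110 mm across the rim, 45 mm tall. Origin: centre of its underside.
- bottle: Bystander: green glass bottle 72 mm in diameter with a tin funnel in its neck, 230 mm tall in all. Origin: centre of its underside.
- fork: Bystander: steel tuning fork lying flat, 140 mm long. Origin: on the counter under the root of its two prongs, which point along x.
Mind the look-alikes: they are no part of the job. Leave any green or pink look-alike of the lid3 alone.

How it is judged:
By the outcome, as a careful person would: the job done as asked, in the order asked, and still so for the second after the job is handed in, with the robot touching nothing.
Of lid0, lid1, lid2, lid3 only 2 to 4 are there at a start; the rules pass over those that are not, and their reading is None.
At some moment in a run one of lid0, lid1, lid2, lid3 may be knocked a few centimetres aside while the robot is not near it.
Once in a run the grip may slacken for a moment while it holds something.
It also fails if it takes over 210 s, if anything falls off the work surface, if the arm or the gripper's body presses on something with over 40 N, if the wrist force passes 120 N, or if a joint passes its speed limit or range.

## Working session

There is one attempt and no reset: what is moved stays moved. The work goes in short steps, Python scripts to look and compute and a tool call to move; the robot and the scene stay as the last step left them, time stands still between calls to the robot, and variables do not carry over. Pictures are saved under pics/ and viewed, at most 14 in all, crops included, and the job is handed in when it is done.

Besides the shell and the picture viewer there is one more tool, called after "Call:" by a JSON object that holds its "method" and its "body". arm_command: Moves the arm, as the interface text tells. Its arguments: {"type":"object","properties":{"increments":{"type":"string"},"grip_force":{"type":"number"}},"required":["increments"]}

```bash
mkdir -p pics; ls
cat > h.py <<'E'
import numpy as np,cv2
from plant import robot
def ray(cam,u,v):
    m=robot.camera_model(cam);R=np.array(m["rotation"]);e=np.array(m["eye"])
    d=R@np.array([(u-m["cx"])/m["fx"],(v-m["cy"])/m["fy"],1.]);return e,d
def onz(cam,u,v,z):
    e,d=ray(cam,u,v);return e+d*(z-e[2])/d[2]
def proj(cam,p):
    m=robot.camera_model(cam);c=np.array(m["rotation"]).T@(np.array(p)-np.array(m["eye"]))
    return m["fx"]*c[0]/c[2]+m["cx"],m["fy"]*c[1]/c[2]+m["cy"]
E
python3 - <<'E'
from h import *
for c in("top","side"):
    cv2.imwrite(f"pics/{c}0.png",cv2.resize(robot.read_camera(c),(800,600),interpolation=cv2.INTER_CUBIC))
    print(robot.camera_model(c))
print(robot.read_state())
E
```

```text
pics
{'fx': 409.3742285046248, 'fy': 409.3742285046248, 'cx': 259.3263764328301, 'cy': 195.08823171028783, 'eye': array([0.48036484, 0.07872819, 1.19416586]), 'rotation': array([-2.18681463,  2.22160077, -0.09157338])}
{'fx': 430.00344769671403, 'fy': 430.00344769671403, 'cx': 259.930373390011, 'cy': 194.6134828984364, 'eye': array([ 0.4554204 , -0.8689717 ,  1.21154381]), 'rotation': array([-2.43921273,  0.09449073, -0.03377322])}
{'t': 0.1, 'q': array([ 1.13457145e+00,  1.31086963e-01,  1.48920084e+00,  9.06997537e-06,
        1.52299885e+00, -8.54079963e-02]), 'dq': array([ 0.00043989, -0.00022823, -0.00195627, -0.00045213, -0.00034954,
        0.00114755]), 'joint_torque': array([ 2.91768811e-03, -5.61339605e+01, -4.93097091e+01,  7.72153353e-02,
        2.89117143e-02, -7.69452299e-05]), 'tool_pos': array([0.20597354, 0.56302061, 0.2426748 ]), 'orientation': array([-5.48163091e-01, -3.09294610e+00,  2.56690022e-03]), 'force': array([-0.59213856,  0.7354682 , -0.10917579]), 'wrist_torque': array([ 0.03584384, -0.02964269,  0.0274813 ]), 'gripper_force': 0.0, 'opening': 0.09271638458993264}
```

View pics/top0.png

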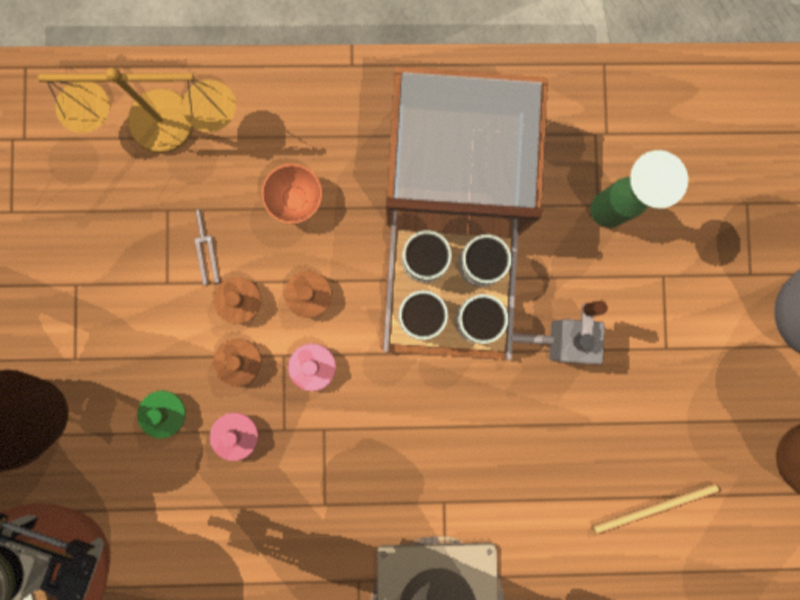

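View pics/side0.png

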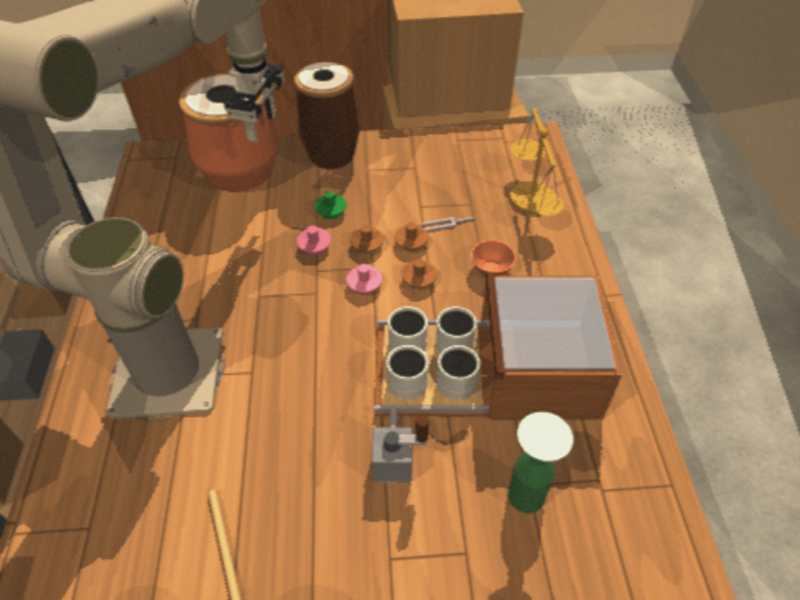

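The top view shows three wooden lids at about (237,299), (307,293) and (237,361) in the enlarged picture. There are also two pink look-alikes and one green one. The four mouths are around (425-487, 255-320), and the crank handle is at (597,308) over the gearbox at (580,342). Next I measure these precisely.

```bash
sed -i 's/R=np.array(m\["rotation"\])/R=cv2.Rodrigues(m["rotation"])[0]/; s/np.array(m\["rotation"\]).T/cv2.Rodrigues(m["rotation"])[0].T/' h.py
python3 - <<'E'
from h import *
t=robot.read_camera("top");s=robot.read_camera("side")
cv2.imwrite("pics/t.png",t);cv2.imwrite("pics/s.png",s)
print(onz("top",259,195,0),proj("top",[0.206,.563,.244]),proj("side",[0.206,.563,.244]))
hsv=cv2.cvtColor(t,cv2.COLOR_BGR2HSV)
for n,p in dict(lid=(152,196),knob=(150,190),wood=(200,215),plate=(273,163),rim=(273,148),handle=(384,196),hand2=(380,198),lint=(300,135)).items(): print(n,hsv[p[1],p[0]])
# dark mouths
m=((hsv[...,2]<60)).astype(np.uint8)
n,l,st,c=cv2.connectedComponentsWithStats(m)
for i in range(1,n):
    if st[i,4]>60: print(st[i],c[i],onz("top",*c[i],0.1))
a=cv2.resize(t[165:255,120:215],None,fx=5,fy=5,interpolation=cv2.INTER_CUBIC)
b=cv2.resize(t[135:240,240:400],None,fx=4,fy=4,interpolation=cv2.INTER_CUBIC)
cv2.imwrite("pics/a.png",a);cv2.imwrite("pics/b.png",b)
E
```

```text
[0.54944677 0.04886595 0.        ] (np.float64(35.4534929505038), np.float64(344.6716006896537)) (np.float64(166.34908668296106), np.float64(76.55751227822711))
lid [ 12 159 106]
knob [ 12 161 189]
wood [ 13 148 223]
plate [13 62 58]
rim [ 24  46 183]
handle [ 10 164 112]
hand2 [ 11 169  89]
lint [  9 139  99]
[261 151  24  18 197] [274.37055838 159.39593909] [0.63911189 0.00836703 0.1       ]
[299 154  25  24 464] [310.71982759 165.17241379] [ 0.62215985 -0.08952283  0.1       ]
[297 192  24  19 250] [309.332 200.668] [ 0.52639003 -0.08350439  0.1       ]
[   0  237   43   65 2116] [ 17.60775047 267.46124764] [0.36353099 0.68533154 0.1       ]
[   0  328   62   56 1079] [ 39.19647822 362.3892493 ] [0.11928513 0.6261913  0.1       ]
[  0 349  15  35 320] [  6.990625 364.759375] [0.11535496 0.70801974 0.1       ]
```

View pics/a.png

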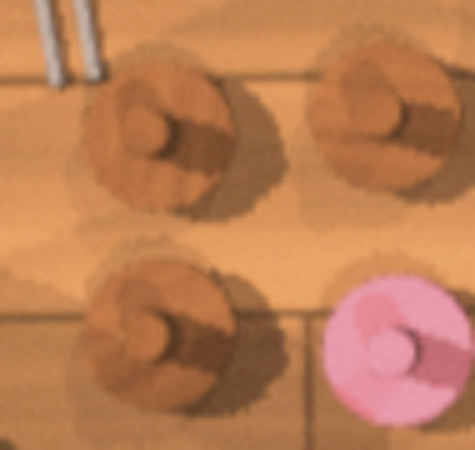

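View pics/b.png

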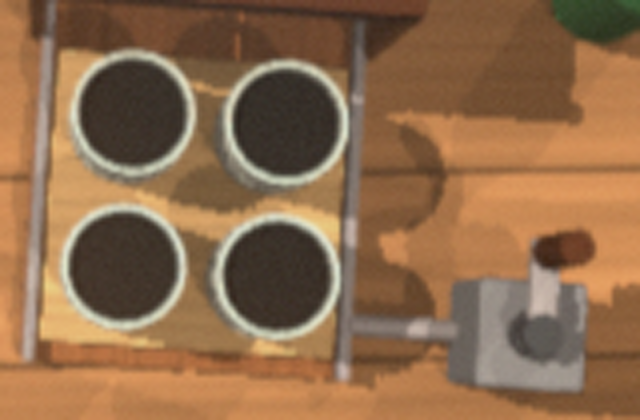

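The crops give these positions. Lid flanges in full-image pixels are near (152,192), (197,188) and (152,232), each about 15 px in radius, with knob tops at (149,191), (195,186) and (149,232). The mouths are clear pale rings with dark discs, and the handle top is near (385,196).

```bash
cat >> h.py <<'E'
def lids(t,guess):
    g=cv2.cvtColor(t,cv2.COLOR_BGR2HSV)[...,2]; out=[]
    for p in guess:
        u,v=proj("top",[*p,.026]);x0,y0=int(u)-24,int(v)-24
        roi=cv2.resize(t[y0:y0+48,x0:x0+48],None,fx=4,fy=4,interpolation=cv2.INTER_CUBIC)
        for R,z,tag in((60,.026,"flange"),(20,.061,"knob")):
            c=cv2.HoughCircles(cv2.cvtColor(roi,cv2.COLOR_BGR2GRAY),cv2.HOUGH_GRADIENT_ALT if 0 else cv2.HOUGH_GRADIENT,1,200,param1=60,param2=8,minRadius=R-3,maxRadius=R+3)
            if c is not None:
                c=c[0,0];out.append((tag,np.round(onz("top",x0+(c[0]+.5)/4-.5,y0+(c[1]+.5)/4-.5,z)[:2],4)))
    return out
E
python3 - <<'E'
from h import *
t=cv2.imread("pics/t.png");s=cv2.imread("pics/s.png")
F=[(152.2,192.2),(197.2,188.2),(152.2,232)];K=[(149,191.4),(195.2,186.4),(149,232)]
for f,k in zip(F,K): print(onz("top",*f,.026)[:2],onz("top",*k,.061)[:2])
for o in lids(t,[onz("top",*f,.026)[:2] for f in F]): print(o)
big=cv2.resize(t,None,fx=4,fy=4,interpolation=cv2.INTER_CUBIC);h=cv2.cvtColor(big,cv2.COLOR_BGR2HSV)
# plates
m=((h[...,2]<95)&(h[...,1]<110)).astype(np.uint8);m[:,:240*4]=0;m[:,345*4:]=0;m[:140*4]=0;m[225*4:]=0
m=cv2.morphologyEx(m,cv2.MORPH_OPEN,np.ones((9,9)))
n,l,st,c=cv2.connectedComponentsWithStats(m)
for i in range(1,n):
    if st[i,4]>1500:
        cc=cv2.findContours((l==i).astype(np.uint8),0,1)[0][0];e=cv2.fitEllipse(cv2.convexHull(cc));u=[(x+.5)/4-.5 for x in e[0]]
        print("plate",u,e[1],onz("top",*u,.092)[:2],onz("top",*u,.1)[:2])
m=((h[...,2]>130)&(h[...,1]<85)).astype(np.uint8);m[:,:240*4]=0;m[:,345*4:]=0;m[:140*4]=0;m[225*4:]=0
g=cv2.cvtColor(big,cv2.COLOR_BGR2GRAY)[135*4:240*4,240*4:345*4]
c=cv2.HoughCircles(g,cv2.HOUGH_GRADIENT,1,100,param1=80,param2=15,minRadius=50,maxRadius=66)
for q in c[0]: 
    u=960+q[0];v=540+q[1];u=(u+.5)/4-.5;v=(v+.5)/4-.5;print("rim",q,onz("top",u,v,.1)[:2])
# handle: dark-brown red top
hu=cv2.cvtColor(s,cv2.COLOR_BGR2HSV)
print("handle top guess",onz("top",240+577/4,135+247/4,.172),"axis",onz("top",240+543/4,135+336/4,.1))
print(onz("side",421/800*512,424/600*384,.172))
E
```

```text
[0.56048283 0.35295083] [0.56042286 0.35349699]
[0.57001474 0.22543402] [0.57240173 0.22651247]
[0.44776158 0.35311293] [0.44888918 0.35360754]
('flange', array([0.5587, 0.338 ]))
('knob', array([0.5609, 0.3569]))
('knob', array([0.5358, 0.2081]))
('knob', array([0.4489, 0.3556]))
plate [272.7001953125, 162.7296142578125] (104.03641510009766, 105.06212615966797) [0.6312292  0.01255798] [0.63013416 0.01303827]
plate [311.0103454589844, 165.25526428222656] (103.59002685546875, 105.21268463134766) [ 0.62295966 -0.09153982] [ 0.62192464 -0.09030394]
plate [270.5049743652344, 201.06040954589844] (103.50861358642578, 105.42212677001953) [0.52728553 0.02039898] [0.52694496 0.02082236]
plate [308.85821533203125, 203.59515380859375] (104.50144958496094, 105.08586120605469) [ 0.51883042 -0.08321912] [ 0.51855122 -0.08204364]
rim [286.5 122.5  62. ] [ 0.62193032 -0.09095305]
rim [277.5 275.5  63.2] [ 0.51880062 -0.08243125]
rim [124.5 266.5  62.1] [0.52642682 0.02017491]
rim [132.5 110.5  61.9] [0.63143183 0.01288014]
handle top guess [ 0.53032528 -0.26249843  0.172     ] axis [ 0.4743231  -0.26145123  0.1       ]
[ 0.52728775 -0.27170044  0.172     ]
```

```bash
cat >> h.py <<'E'
YAW=np.pi/2-.079   # wanted direction of tool y
M=dict(M0=(.631,.0127),M1=(.6225,-.091),M2=(.527,.0205),M3=(.5188,-.0828))
def to(x,y,z,tag=""):
    st=robot.read_state();R=cv2.Rodrigues(np.array(st["orientation"]))[0]
    d=R.T@(np.array([x,y,z])-st["tool_pos"])*1000
    ty=np.arctan2(R[1,1],R[0,1]);dz=(YAW-ty+np.pi/2)%np.pi-np.pi/2
    print(tag,"shift",np.round(d,1),"turn",round(-dz,3),"dist",round(np.linalg.norm(d)),"tilt",np.round(R[:,2],3))
E
python3 -c "
from h import *
to(.5605,.3532,.2); print(robot.read_state()['t'])"
```

```text
shift [-405.1  -75.3   43. ] turn -0.272 dist 414 tilt [-0.    -0.001 -1.   ]
0.2
```

Call:
{"method": "arm_command", "body": {"increments": "0.4 -45 -8 5 -0.1; 0.4 -90 -17 10 -0.2; 0.4 -135 -25 15 -0.272; 0.4 -180 -33 19 -0.272; 0.4 -225 -42 24 -0.272"}}

```text
t: 0.7
tool_pos: [0.4043, 0.4456, 0.2194]
orientation: [0.123, 3.139, 0.0]
force: [-0.2, 1.5, -0.4]
opening: 0.0586
gripper_force: 0.0
```

```bash
python3 -c "
from h import *
to(.5605,.3532,.12); print(robot.read_state()['opening'])"
```

```text
shift [-162.9  -79.9   99.4] turn 0.001 dist 207 tilt [ 0.  0. -1.]
0.05856031899814322
```

Call:
{"method": "arm_command", "body": {"increments": "0.4 -39 -20 24 0; 0.4 -78 -39 48 0; 0.4 -117 -58 72 0; 0.4 -155 -77 98 0; 0.4 -155 -77 98 0"}}

```text
t: 1.2
tool_pos: [0.5529, 0.3525, 0.1157]
orientation: [-0.131, -3.133, 0.008]
force: [-1.0, -0.7, -1.5]
opening: 0.0559
gripper_force: 0.0
```

```bash
python3 -c "
from h import *
to(.5605,.3532,.053); t=robot.read_camera('top');cv2.imwrite('pics/c1.png',cv2.resize(t[130:260,100:350],(800,416)))"
```

```text
shift [-7.9  1.7 62.7] turn -0.005 dist 63 tilt [-0.006 -0.005 -1.   ]
```

View pics/c1.png

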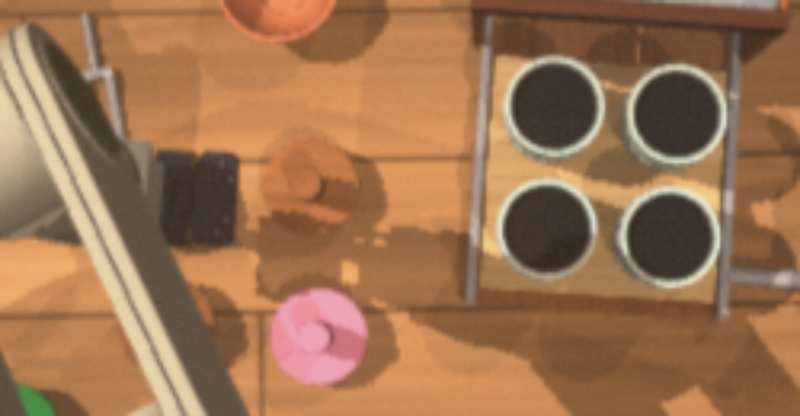

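The arm is over lid A. Lid B at (310,183) and the canisters look unchanged. I descend and settle.

Call:
{"method": "arm_command", "body": {"increments": "0.4 -4 1 20 -0.005; 0.4 -4 1 40 -0.005; 0.4 -4 1 61 -0.005; 0.4 -4 1 61 -0.005; 0.4 -4 1 61 -0.005", "grip_force": 40}}

```text
t: 1.75
tool_pos: [0.5549, 0.3592, 0.0614]
orientation: [-0.114, -3.139, -0.0]
force: [0.6, 0.6, 0.3]
opening: 0.0559
gripper_force: 0.0
```

```bash
python3 -c "
from h import *
to(.5605,.3532,.053)"
```

```text
shift [-6.  -5.6  8.4] turn 0.006 dist 12 tilt [-0.  0. -1.]
```

Call:
{"method": "arm_command", "body": {"increments": "0.4 -6 -5.6 8.4 0; 0.4 -6 -5.6 8.4 0; 1 -6 -5.6 8.4 0; 1 -6 -5.6 8.4 0; 1 -6 -5.6 8.4 0", "grip_force": 40}}

```text
t: 2.25
tool_pos: [0.5613, 0.3525, 0.0527]
orientation: [0.116, 3.139, 0.001]
force: [-0.0, -0.0, -0.2]
opening: 0.0366
gripper_force: 0.0
```

```bash
python3 -c "
from h import *
to(.6225,-.091,.215)
s=robot.read_camera('side');cv2.imwrite('pics/c2.png',cv2.resize(s[100:220,170:330],(800,600)))"
```

```text
shift [ -93.8 -437.7 -162.4] turn 0.005 dist 476 tilt [ 0.001  0.    -1.   ]
```

View pics/c2.png

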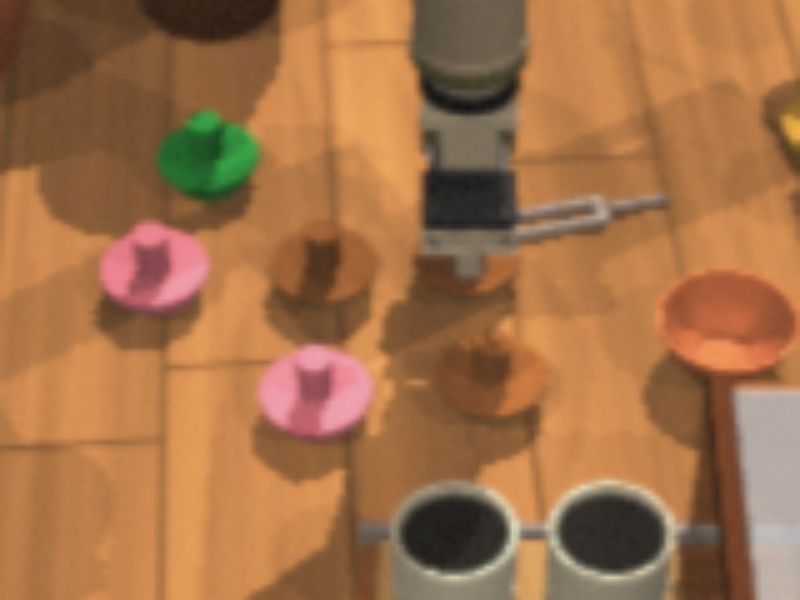

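The gripper is centred over lid A, and the fingers are still closing.

Call:
{"method": "arm_command", "body": {"increments": "1 0 0 0 0; 1 0 0 0 0; 1 0 0 0 0; 1 0 0 -30 0; 1 0 0 -70 0"}}

```text
t: 2.8
tool_pos: [0.5585, 0.3509, 0.1188]
orientation: [-0.116, -3.133, 0.007]
force: [0.6, 0.2, -1.4]
opening: 0.0271
gripper_force: 40.0
```

```bash
python3 -c "
from h import *
to(.6225,-.091,.215)"
```

```text
shift [ -95.8 -436.4  -94.8] turn 0.005 dist 457 tilt [-0.007 -0.004 -1.   ]
```

Call:
{"method": "arm_command", "body": {"increments": "1 -8 -30 -30 0; 1 -16 -68 -50 0; 1 -26 -110 -70 0; 1 -36 -154 -90 0; 1 -46 -198 -92 0"}}

```text
t: 3.3
tool_pos: [0.5935, 0.15, 0.2174]
orientation: [0.115, 3.135, 0.001]
force: [0.5, -0.4, -2.3]
opening: 0.0274
gripper_force: 40.0
```

Call:
{"method": "arm_command", "body": {"increments": "1 -10 -44 0 0; 1 -20 -88 0 0; 1 -30 -132 0 0; 1 -40 -176 0 0; 1 -46 -215 0 0"}}

```text
t: 3.8
tool_pos: [0.622, -0.0687, 0.2135]
orientation: [-0.117, -3.138, 0.0]
force: [0.5, -0.2, -1.4]
opening: 0.0271
gripper_force: 40.0
```

Call:
{"method": "arm_command", "body": {"increments": "1 -3 -22 0 0; 1 -3 -22 0 0; 1 -3 -22 0 0"}}

```text
t: 4.1
tool_pos: [0.6233, -0.0886, 0.2135]
orientation: [-0.118, -3.138, -0.001]
force: [0.3, 0.1, -3.0]
opening: 0.0273
gripper_force: 40.0
```

```bash
python3 -c "
from h import *
to(.6225,-.091,.16)
print(robot.read_state()['opening'])
s=robot.read_camera('side');cv2.imwrite('pics/c3.png',cv2.resize(s[160:280,220:380],(800,600)))"
```

```text
shift [ 0.5 -2.4 53.5] turn 0.004 dist 54 tilt [-0.001  0.001 -1.   ]
0.02732595078932145
```

View pics/c3.png

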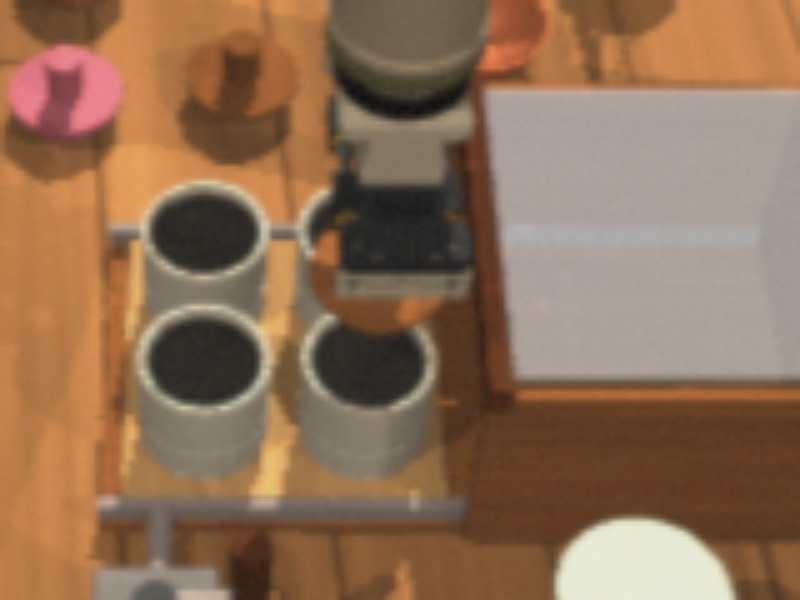

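Lid A is held level over the far-right canister. I descend and press it.

Call:
{"method": "arm_command", "body": {"increments": "1 0.5 -2.4 30 0; 1 0.5 -2.4 55 0; 1 0.5 -2.4 62 0; 1 0.5 -2.4 68 0; 1 0.5 -2.4 70 0"}}

```text
t: 4.65
tool_pos: [0.6234, -0.0899, 0.1448]
orientation: [0.114, 3.139, 0.0]
force: [-1.9, 2.7, 3.4]
opening: 0.0273
gripper_force: 40.0
```

Call:
{"method": "arm_command", "body": {"increments": "1 0 0 4 0; 1 0 0 8 0; 1 0 0 12 0; 1 0 0 14 0; 1 0 0 14 0"}}

```text
t: 5.15
tool_pos: [0.6245, -0.0907, 0.1343]
orientation: [0.115, 3.136, -0.001]
force: [-8.1, 2.0, 13.6]
opening: 0.0272
gripper_force: 40.0
```

Call:
{"method": "arm_command", "body": {"increments": "1 1.5 0 2 0; 1 1.5 0 4 0; 1 1.5 0 5 0; 1 1.5 0 5 0"}}

```text
t: 5.55
tool_pos: [0.6252, -0.091, 0.1328]
orientation: [0.115, 3.13, -0.002]
force: [-8.1, 2.5, 27.8]
opening: 0.0274
gripper_force: 40.0
```

Call:
{"method": "arm_command", "body": {"increments": "1 0 0 -5 0; 0.5 0 0 -5 0; 0.5 0 0 -5 0; 0.5 0 0 -5 0; 0.5 0 0 -5 0", "grip_force": 40}}

```text
t: 6.05
tool_pos: [0.6224, -0.092, 0.1313]
orientation: [0.116, 3.137, -0.003]
force: [0.1, -4.5, 6.5]
opening: 0.0463
gripper_force: 3.1
```

Call:
{"method": "arm_command", "body": {"increments": "0.5 0 0 -25 0; 1 0 0 -65 0; 1 0 0 -65 0; 1 0 0 -65 0; 1 0 0 -65 0"}}

```text
t: 6.55
tool_pos: [0.621, -0.0905, 0.1939]
orientation: [-0.116, -3.138, -0.001]
force: [0.6, -0.2, 0.4]
opening: 0.0194
gripper_force: 0.0
```

Call:
{"method": "arm_command", "body": {"increments": "1 0 0 0 0; 1 0 0 0 0; 1 0 0 0 0; 1 0 0 0 0; 1 0 0 0 0"}}

```text
t: 7.05
tool_pos: [0.6216, -0.0907, 0.1951]
orientation: [-0.116, -3.139, -0.0]
force: [-0.7, -0.1, 0.8]
opening: 0.0004
gripper_force: 0.0
```

```bash
python3 -c "
from h import *
to(.6225,-.091,.168)
print(robot.read_state()['opening'])"
```

```text
shift [-1.  -0.3 27.1] turn 0.005 dist 27 tilt [-0.  0. -1.]
0.00040993221819711023
```

Call:
{"method": "arm_command", "body": {"increments": "1 -1 0 20 0; 1 -1 0 27 0; 1 -1 0 31 0; 1 -1 0 33 0; 1 -1 0 33 0"}}

```text
t: 7.55
tool_pos: [0.6235, -0.0907, 0.1662]
orientation: [0.115, 3.136, -0.001]
force: [-7.9, 2.9, 20.5]
opening: 0.0
gripper_force: 10.0
```

The contact height is 0.166, as expected for a lid that is home. Next is lid B.

Call:
{"method": "arm_command", "body": {"increments": "0.4 0 0 -35 0; 0.4 5 44 -55 0; 0.4 10 90 -55 0; 0.4 16 136 -55 0; 0.4 22 184 -55 0"}}

```text
t: 8.05
tool_pos: [0.614, 0.0957, 0.2177]
orientation: [0.117, 3.139, -0.0]
force: [1.1, 0.2, 0.6]
opening: 0.036
gripper_force: 0.0
```

```bash
python3 -c "
from h import *
t=robot.read_camera('top');cv2.imwrite('pics/c4.png',cv2.resize(t[130:260,100:350],(800,416)))
to(.571,.226,.1)"
```

```text
shift [ 50.4 118.8 118.1] turn 0.009 dist 175 tilt [-0.     0.004 -1.   ]
```

View pics/c4.png

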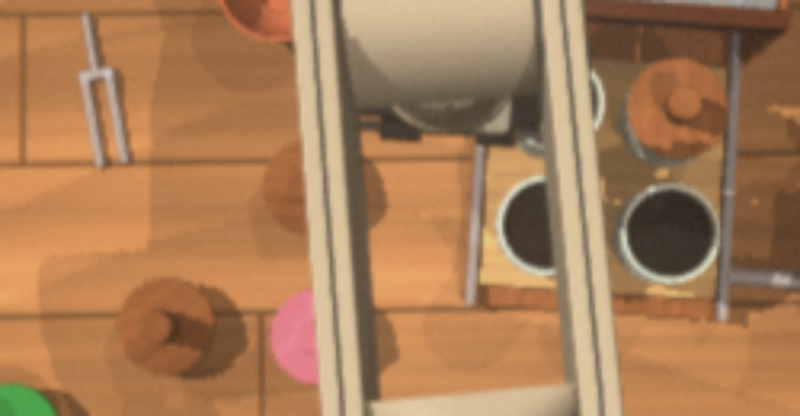

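Lid A sits on the far-right canister, and lids B and C are where they were.

Call:
{"method": "arm_command", "body": {"increments": "0.4 16 36 20 0; 0.4 32 72 50 0; 0.4 50 108 80 0; 0.4 50 108 115 0; 0.4 50 108 115 0"}}

```text
t: 8.6
tool_pos: [0.5678, 0.2057, 0.0964]
orientation: [-0.112, -3.13, 0.005]
force: [-0.9, -0.1, -0.8]
opening: 0.0561
gripper_force: 0.0
```

```bash
python3 -c "
from h import *
to(.571,.226,.053)"
```

```text
shift [-2.2 20.6 43.3] turn 0.008 dist 48 tilt [-0.01  -0.003 -1.   ]
```

Call:
{"method": "arm_command", "body": {"increments": "0.4 -1 20 0 0; 0.4 -1 20 0 0; 0.4 -1 20 0 0; 0.4 -1 20 20 0; 0.4 -1 20 20 0"}}

```text
t: 9.1
tool_pos: [0.5739, 0.2241, 0.0809]
orientation: [-0.117, -3.137, 0.002]
force: [-0.5, -0.3, -0.1]
opening: 0.0557
gripper_force: 0.0
```

```bash
python3 -c "
from h import *
to(.571,.226,.053)"
```

```text
shift [ 3.   1.7 27.9] turn 0.004 dist 28 tilt [-0.003 -0.001 -1.   ]
```

Call:
{"method": "arm_command", "body": {"increments": "0.4 2.5 1.5 12 0; 0.4 2.5 1.5 23 0; 0.6 2.5 1.5 23 0; 1 2.5 1.5 23 0; 1 2.5 1.5 23 0"}}

```text
t: 9.6
tool_pos: [0.5728, 0.2274, 0.0597]
orientation: [0.116, 3.139, 0.0]
force: [-0.1, -0.2, -0.6]
opening: 0.0362
gripper_force: 0.0
```

Call:
{"method": "arm_command", "body": {"increments": "1 0 0 0 0; 1 0 0 0 0; 1 0 0 0 0; 1 0 0 0 0"}}

```text
t: 10.0
tool_pos: [0.5729, 0.2274, 0.0599]
orientation: [0.116, 3.138, 0.0]
force: [-0.4, -0.4, 3.2]
opening: 0.0269
gripper_force: 40.0
```

Call:
{"method": "arm_command", "body": {"increments": "1 0 0 -40 0; 1 3 -15 -85 0; 1 12 -55 -115 0; 1 20 -97 -140 0; 1 29 -142 -148 0"}}

```text
t: 10.5
tool_pos: [0.534, 0.0872, 0.2107]
orientation: [0.114, 3.134, 0.001]
force: [1.1, -1.0, -0.5]
opening: 0.0272
gripper_force: 40.0
```

Call:
{"method": "arm_command", "body": {"increments": "1 7 -44 0 0; 1 15 -88 0 0; 1 22 -132 0 0; 1 29 -160 0 0; 1 29 -160 0 0"}}

```text
t: 11.0
tool_pos: [0.4912, -0.0726, 0.207]
orientation: [-0.122, -3.138, 0.001]
force: [0.8, 0.5, -1.4]
opening: 0.0271
gripper_force: 40.0
```

```bash
python3 -c "
from h import *
to(.5188,-.0828,.168)
print(robot.read_state()['opening'])"
```

```text
shift [-28.4  -8.   39. ] turn 0.001 dist 49 tilt [-0.001 -0.001 -1.   ]
0.027121769331828974
```

Call:
{"method": "arm_command", "body": {"increments": "1 -28 -8 0 0; 1 -28 -8 0 0; 1 -28 -8 0 0; 1 -28 -8 10 0; 1 -28 -8 10 0"}}

```text
t: 11.5
tool_pos: [0.5185, -0.0787, 0.1954]
orientation: [-0.114, -3.137, -0.001]
force: [0.1, 1.0, -0.9]
opening: 0.0269
gripper_force: 40.0
```

```bash
python3 -c "
from h import *
to(.5188,-.0828,.152)
s=robot.read_camera('side');cv2.imwrite('pics/c5.png',cv2.resize(s[120:270,180:380],(800,600)))"
```

```text
shift [-0.7 -4.1 43.4] turn 0.006 dist 44 tilt [-0.002  0.001 -1.   ]
```

View pics/c5.png

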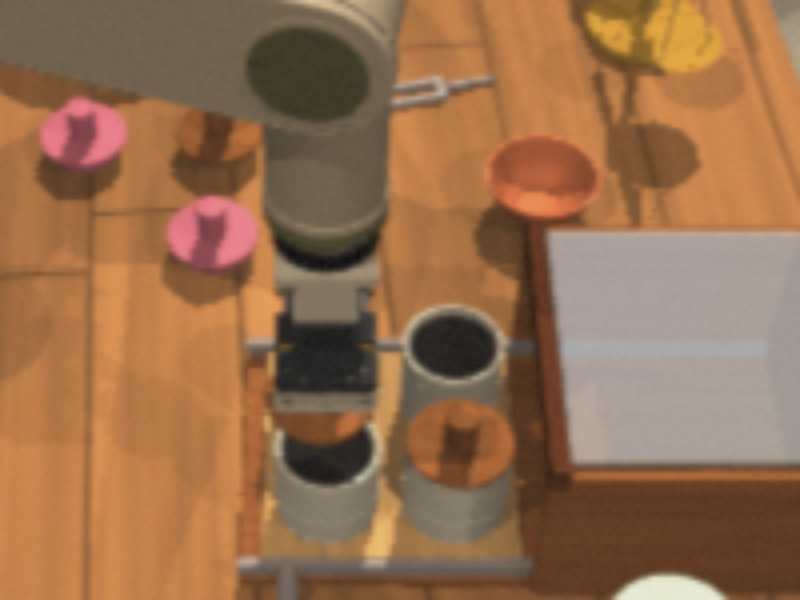

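Lid B hangs level over the near-right canister, and lid A is flush. I lower B and press it.

Call:
{"method": "arm_command", "body": {"increments": "1 -0.7 -4 20 0; 1 -0.7 -4 36 0; 1 -0.7 -4 41 0; 1 -0.7 -4 45 0; 1 -0.7 -4 48 0"}}

```text
t: 12.05
tool_pos: [0.5201, -0.0835, 0.1502]
orientation: [0.116, 3.139, -0.0]
force: [-5.6, 0.6, 7.6]
opening: 0.0273
gripper_force: 40.0
```

Call:
{"method": "arm_command", "body": {"increments": "1 0 0 4 0; 1 0 0 8 0; 1 0 0 12 0; 1 0 0 14 0; 1 0 0 14 0"}}

```text
t: 12.55
tool_pos: [0.5222, -0.0839, 0.1397]
orientation: [0.115, 3.134, -0.001]
force: [-6.1, 1.7, 19.6]
opening: 0.0269
gripper_force: 40.0
```

Call:
{"method": "arm_command", "body": {"increments": "1 1 0 2 0; 1 1 0 4 0; 1 1 0 4 0; 0.6 1 0 0 0; 0.6 1 0 0 0"}}

```text
t: 13.05
tool_pos: [0.5206, -0.0838, 0.1376]
orientation: [0.115, 3.135, -0.001]
force: [0.1, -0.6, 0.3]
opening: 0.0359
gripper_force: 0.0
```

Call:
{"method": "arm_command", "body": {"increments": "0.6 0 0 0 0; 0.6 0 0 6 0; 0.6 0 0 9 0; 0.6 0 0 11 0; 0.6 0 0 11 0"}}

```text
t: 13.55
tool_pos: [0.5234, -0.0841, 0.131]
orientation: [0.115, 3.129, -0.002]
force: [-7.9, 5.5, 42.6]
opening: 0.0369
gripper_force: 21.5
```

Call:
{"method": "arm_command", "body": {"increments": "0.4 0 0 -20 0; 0.4 0 0 -60 0; 0.4 8 38 -70 0; 0.4 19 82 -70 0; 0.4 30 126 -70 0"}}

```text
t: 14.05
tool_pos: [0.4981, 0.0452, 0.1939]
orientation: [0.119, 3.139, 0.0]
force: [1.0, 0.2, -1.2]
opening: 0.056
gripper_force: 0.0
```

Call:
{"method": "arm_command", "body": {"increments": "0.4 11 44 0 0; 0.4 22 88 0 0; 0.4 33 132 0 0; 0.4 44 176 0 0; 0.4 55 220 0 0"}}

```text
t: 14.55
tool_pos: [0.4588, 0.2693, 0.1931]
orientation: [-0.116, -3.138, 0.001]
force: [0.7, 0.2, 0.3]
opening: 0.056
gripper_force: 0.0
```

```bash
python3 -c "
from h import *
to(.4483,.3533,.1)
t=robot.read_camera('top');cv2.imwrite('pics/c6.png',cv2.resize(t[130:260,100:350],(800,416)))
cv2.imwrite('pics/full_t.png',t)"
```

```text
shift [16.5 83.1 93. ] turn 0.005 dist 126 tilt [-0.001 -0.001 -1.   ]
```

View pics/c6.png

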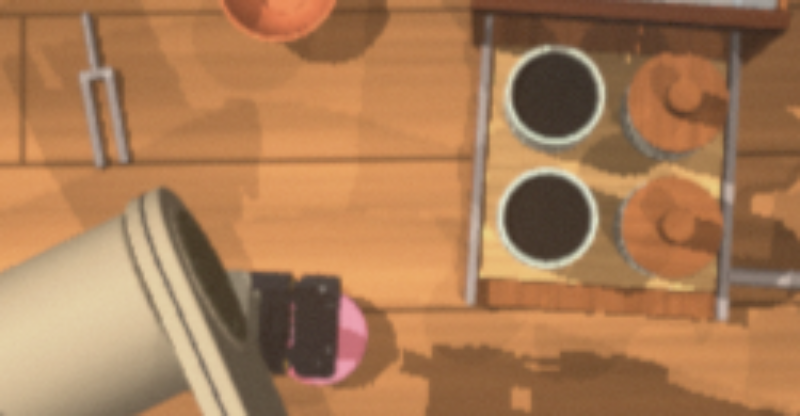

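The open mouths now appear about 3-4 px further in than at the start, so pressing has nudged the tray inward a little. I re-measure the mouths and check lid C in the side view by comparing it with the first picture.

```bash
cat >> h.py <<'E'
def plates(t):
    big=cv2.resize(t,None,fx=4,fy=4,interpolation=cv2.INTER_CUBIC);h=cv2.cvtColor(big,cv2.COLOR_BGR2HSV)
    m=((h[...,2]<95)&(h[...,1]<110)).astype(np.uint8);m[:,:960]=0;m[:,1380:]=0;m[:540]=0;m[900:]=0
    m=cv2.morphologyEx(m,cv2.MORPH_OPEN,np.ones((9,9)));n,l,st,c=cv2.connectedComponentsWithStats(m)
    for i in range(1,n):
        if st[i,4]>1500:
            cc=cv2.findContours((l==i).astype(np.uint8),0,1)[0][0];e=cv2.fitEllipse(cv2.convexHull(cc));u=[(x+.5)/4-.5 for x in e[0]]
            print("plate",np.round(e[1]),onz("top",*u,.092)[:2])
E
python3 -c "
from h import *
plates(cv2.imread('pics/full_t.png'))
s=robot.read_camera('side');s0=cv2.imread('pics/s.png')
u,v=proj('side',[.4483,.3533,.04]);print(u,v)
u,v=int(u),int(v)
d=np.abs(s.astype(int)-s0)[v-22:v+23,u-25:u+26].max(2);print(d[::4,::4])"
```

```text
plate [104. 104.] [0.64073581 0.01180196]
plate [102. 105.] [0.53674218 0.01937845]
234.15452923199416 149.7289984316125
[[ 12   6   2  22 135 133 137 148 125  50   1   2   1]
 [ 11   6  19  14 139 138 134 136 166   9   1   2   3]
 [ 23  23  20   2  96  69  62  55  99  10   2   1   1]
 [  2   2   1  16  27  23  32  43  25   1   2   3   1]
 [  3   6  28  27  30  26  24  34  19   3   7  18  27]
 [  5   1   7  28  30   4  24  18  23  23  15   6  13]
 [  2   1   2  31   3   2  11   3   5   8  12  18  17]
 [  3   4   3   1   2   4  21  21  26   1   0  54  18]
 [  1   2   3   3   1   3   4  21   4   2  19  62  77]
 [  2   2   1   2   2   2   2   2  27  20  21  39  48]
 [  2   2   2   5   4   3   4  23  20  20  20  20  40]
 [  3   1   2   3   2   4   4   2  18   5   3  11  19]]
```

Lid C hasn't moved. The tray has moved in about 9.5 mm, so mouth M2 is now at (0.537, 0.019).

Call:
{"method": "arm_command", "body": {"increments": "0.4 6 25 0 0; 0.4 12 50 20 0; 0.4 16 75 45 0; 0.4 16 77 70 0; 0.4 16 77 85 0"}}

```text
t: 15.15
tool_pos: [0.4481, 0.3449, 0.1058]
orientation: [-0.114, -3.136, 0.004]
force: [-0.4, -0.1, 0.0]
opening: 0.0558
gripper_force: 0.0
```

Call:
{"method": "arm_command", "body": {"increments": "0.4 0 0 0 0; 0.4 0 0 0 0"}}

```text
t: 15.35
tool_pos: [0.4498, 0.3449, 0.1093]
orientation: [-0.117, -3.139, 0.001]
force: [1.1, 0.3, 1.1]
opening: 0.056
gripper_force: 0.0
```

```bash
python3 -c "
from h import *
to(.4483,.3533,.053)"
```

```text
shift [ 2.1  8.3 56.3] turn 0.004 dist 57 tilt [-0.    -0.001 -1.   ]
```

Call:
{"method": "arm_command", "body": {"increments": "0.4 2 8.3 10 0; 0.4 2 8.3 30 0; 0.4 2 8.3 54 0; 0.4 2 8.3 54 0; 0.4 2 8.3 54 0"}}

```text
t: 15.85
tool_pos: [0.4483, 0.3543, 0.0557]
orientation: [-0.116, -3.139, -0.0]
force: [-0.2, 0.3, 0.8]
opening: 0.0557
gripper_force: 0.0
```

Call:
{"method": "arm_command", "body": {"increments": "1 0 0 0 0; 1 0 0 0 0; 1 0 0 0 0; 1 0 0 0 0; 1 0 0 0 0"}}

```text
t: 16.35
tool_pos: [0.4486, 0.3545, 0.056]
orientation: [0.116, 3.139, 0.001]
force: [-0.6, 0.7, 3.0]
opening: 0.0274
gripper_force: 40.0
```

Call:
{"method": "arm_command", "body": {"increments": "1 0 0 0 0; 1 0 0 0 0; 1 0 0 -40 0; 1 0 0 -80 0; 1 0 0 -120 0"}}

```text
t: 16.85
tool_pos: [0.4473, 0.3535, 0.1754]
orientation: [-0.116, -3.137, 0.003]
force: [0.2, -0.0, -1.3]
opening: 0.0269
gripper_force: 40.0
```

```bash
python3 -c "
from h import *
to(.5367,.0194,.2)"
```

```text
shift [-113.7 -326.6  -24.3] turn 0.005 dist 347 tilt [-0.002 -0.002 -1.   ]
```

Call:
{"method": "arm_command", "body": {"increments": "1 -14 -40 -15 0; 1 -28 -80 -20 0; 1 -42 -122 -22 0; 1 -56 -164 -22 0; 1 -70 -206 -22 0"}}

```text
t: 17.35
tool_pos: [0.5024, 0.1418, 0.1967]
orientation: [-0.115, -3.139, 0.001]
force: [0.5, 0.4, -1.6]
opening: 0.0271
gripper_force: 40.0
```

Call:
{"method": "arm_command", "body": {"increments": "1 -14 -40 0 0; 1 -28 -80 0 0; 1 -42 -119 0 0; 1 -42 -119 0 0; 1 -42 -119 0 0"}}

```text
t: 17.85
tool_pos: [0.5354, 0.021, 0.1964]
orientation: [-0.12, -3.138, -0.0]
force: [0.7, 0.5, -2.7]
opening: 0.027
gripper_force: 40.0
```

```bash
python3 -c "
from h import *
to(.5367,.0194,.148)"
```

```text
shift [-1.5 -1.5 48.4] turn 0.003 dist 48 tilt [-0.002  0.    -1.   ]
```

Call:
{"method": "arm_command", "body": {"increments": "1 -1.5 -1.5 20 0; 1 -1.5 -1.5 38 0; 1 -1.5 -1.5 44 0; 1 -1 -1.5 49 0; 1 -0.5 -1.5 53 0"}}

```text
t: 18.35
tool_pos: [0.5361, 0.0213, 0.145]
orientation: [-0.114, -3.139, -0.001]
force: [-4.6, 2.7, 6.9]
opening: 0.0275
gripper_force: 40.0
```

Call:
{"method": "arm_command", "body": {"increments": "1 0.5 0 4 0; 1 1 0 8 0; 1 1.5 0 12 0; 1 2 0 14 0; 1 2 0 14 0"}}

```text
t: 18.85
tool_pos: [0.5371, 0.0212, 0.1358]
orientation: [0.114, 3.132, 0.001]
force: [-6.9, 2.8, 24.8]
opening: 0.0273
gripper_force: 40.0
```

Home by height and force. I release and confirm with the fingertips on the flange.

Call:
{"method": "arm_command", "body": {"increments": "1 0 0 -3 0; 0.6 0 0 -3 0; 0.6 0 0 -3 0; 0.6 0 0 -1 0; 0.6 0 0 2 0"}}

```text
t: 19.35
tool_pos: [0.5353, 0.0204, 0.1311]
orientation: [0.116, 3.137, -0.0]
force: [-11.4, 0.5, 40.7]
opening: 0.0374
gripper_force: 19.9
```

Call:
{"method": "arm_command", "body": {"increments": "0.6 0 0 2 0; 0.6 0 0 3 0; 0.6 0 0 3 0"}}

```text
t: 19.65
tool_pos: [0.5376, 0.0202, 0.1311]
orientation: [0.116, 3.132, -0.0]
force: [-8.6, 0.3, 36.1]
opening: 0.0366
gripper_force: 17.7
```

Call:
{"method": "arm_command", "body": {"increments": "0.4 0 0 -40 0; 0.4 0 0 -90 0; 0.4 0 0 -100 0; 0.4 5 -40 -100 0; 0.4 8 -85 -100 0"}}

```text
t: 20.15
tool_pos: [0.5202, -0.0636, 0.2254]
orientation: [0.111, 3.139, 0.0]
force: [0.1, -1.1, -0.2]
opening: 0.0558
gripper_force: 0.0
```

```bash
python3 -c "
from h import *
t=robot.read_camera('top');cv2.imwrite('pics/full2.png',t)
s=robot.read_camera('side');cv2.imwrite('pics/s2.png',s)
cv2.imwrite('pics/c7.png',np.hstack([cv2.resize(t[130:250,250:410],(400,300),interpolation=3),cv2.resize(s[180:330,200:400],(400,300),interpolation=3)]))
print(robot.read_state()['tool_pos'])"
```

```text
[ 0.51919007 -0.06796577  0.22456675]
```

View pics/c7.png

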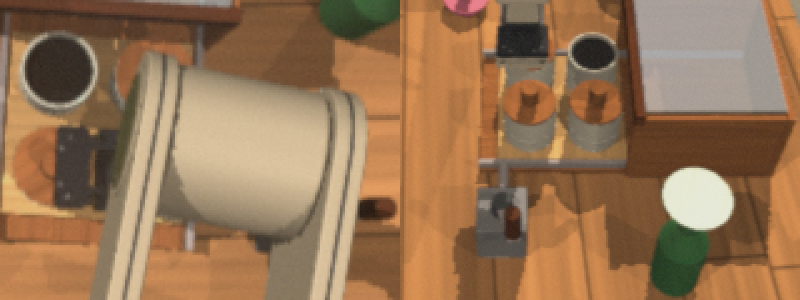

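All three lids are home. The crank turned a little with the tray: the handle is at about (512,210) in the right crop and (380,208) in the left one. I measure it from both views.

```bash
python3 -c "
from h import *
t=cv2.imread('pics/full2.png');s=cv2.imread('pics/s2.png')
def mask(im,x0,x1,y0,y1,tag):
    r=im[y0:y1,x0:x1];h=cv2.cvtColor(r,cv2.COLOR_BGR2HSV)
    m=((h[...,2]<125)&(h[...,1]>110)).astype(np.uint8)
    n,l,st,c=cv2.connectedComponentsWithStats(m)
    for i in range(1,n):
        if st[i,4]>15: print(tag,st[i]+[x0,y0,0,0,0],c[i]+[x0,y0])
    print(h[...,2][::2,::2])
mask(t,388,414,202,226,'top');mask(s,242,272,272,310,'side')
for z in(.11,.172): print(z,proj('top',[.4743+.055*np.cos(1.1),-.2615-.055*np.sin(1.1),z]),proj('side',[.4743+.055*np.cos(1.1),-.2615-.055*np.sin(1.1),z]))
"
```

```text
top [393 209  15  10 124] [400.00806452 213.45967742]
top [392 222  22   4  48] [402.58333333 223.5       ]
[[117 211 216 198 215 215 216 216 215 218 218 218 219]
 [116 213 215 194 224 225 226 225 224 223 224 225 225]
 [135 216 211 209 225 225 225 224 225 224 221 221 222]
 [149 218 208 210 197 187 186 183 185 201 212 208 209]
 [180 216 199 101  62  58  74 106 108 116 188 206 206]
 [206 217 187  44  46  44  87 108 108 105 145 208 211]
 [211 216 172  42  42  44  60  76  91  97 143 207 208]
 [214 217 139  47  48  50  51  68  79  98 193 216 219]
 [218 213 134 119 112 116 114 129 169 206 215 216 216]
 [217 208 137 139 139 140 139 142 145 147 182 184 177]
 [217 204 135 129 129 130 131 132 128 128 129 124 126]
 [218 197 107 107 107 109 109 110 113 114 111 112 112]]
side [262 272   8  12  60] [266.25       276.23333333]
side [253 283   7  17 101] [255.84158416 290.83168317]
[[182 117 120 115 138 116  94  95 111 124 120 112 112 120 125]
 [112 105 107 106 108 106  98 102 134 159 150 108 113 121 132]
 [ 96  94  95  89  73  74  99 103 154 161 152 107 110 121 133]
 [ 93  93  81  61  59  62  88  9
[... 539 characters left out ...]
5  83  82  82  84  62  59  57  58  65  92 167 179 177 180]
 [ 78  78  75  77  81  74  58  57  56  74  80 166 184 175 180]
 [ 79  82  83  84  84  81 109  98  95  88  83 168 185 175 178]
 [ 82  84  86  82  83  88  85  88  84  84  85 169 185 173 178]
 [ 84  85  87  87  85  85  86  85  86  85  91 177 185 179 202]
 [ 84  86  87  87  84  85  86  86  85  85  92 181 203 205 206]
 [106 111 103 113 112 112 108  97  99  97 128 215 215 207 203]]
0.11 (np.float64(394.8315252029706), np.float64(209.34861968258474)) (np.float64(260.364698150422), np.float64(295.472436778147))
0.172 (np.float64(403.5734908797431), np.float64(208.7790798884759)) (np.float64(260.36976538941553), np.float64(284.7325022983493))
```

```bash
python3 -c "
from h import *
a=onz('top',403.4,213.3,.172);b=onz('side',256.3,286.5,.172);print(a,b)
A=np.array([.4743,-.2615])
for p in(a,b): d=p[:2]-A;print(np.hypot(*d),np.degrees(np.arctan2(d[1],d[0])))
to(a[0],a[1],.215)
bt=onz('side',262/1.0+0,0,.2)
print('bottle',onz('side',545/800*512,437/600*384,.23),onz('top',659/800*512,179/600*384,.23))
"
```

```text
[ 0.48788193 -0.30965365  0.172     ] [ 0.48796419 -0.31492191  0.172     ]
0.05003241677751197 -74.24867937530806
0.05514172903323323 -75.6525618522268
 shift [  12.4 -243.4   10. ] turn 0.001 dist 244 tilt [-0.001 -0.002 -1.   ]
bottle [ 0.72353915 -0.34487129  0.23      ] [ 0.72449413 -0.34110236  0.23      ]
```

Call:
{"method": "arm_command", "body": {"increments": "0.3 3 -46 0 0; 0.3 6 -94 0 0; 0.3 9 -142 0 0; 0.3 11 -190 0 0; 0.3 12 -236 0 0"}}

```text
t: 20.75
tool_pos: [0.4902, -0.2996, 0.2244]
orientation: [-0.116, -3.139, -0.001]
force: [0.3, -0.2, -0.3]
opening: 0.0651
gripper_force: 0.0
```

Call:
{"method": "arm_command", "body": {"increments": "0.3 0 0 0 0; 0.3 0 0 0 0; 0.3 0 0 0 0"}}

```text
t: 21.05
tool_pos: [0.4909, -0.297, 0.2245]
orientation: [-0.115, -3.139, -0.002]
force: [-0.2, 0.5, -0.3]
opening: 0.0653
gripper_force: 0.0
```

```bash
python3 -c "
from h import *
to(.488,-.312,.16);print(robot.read_state()['tool_pos'],robot.read_state()['opening'])"
```

```text
shift [  1.7 -15.2  64.5] turn 0.006 dist 66 tilt [-0.001  0.001 -1.   ]
[ 0.49085438 -0.29703127  0.22450632] 0.06529418125890014
```

Call:
{"method": "arm_command", "body": {"increments": "0.3 1.7 -15 0 0; 0.3 1.7 -15 20 0; 0.3 1.7 -15 45 0; 0.3 1.7 -15 64 0; 0.3 1.7 -15 64 0"}}

```text
t: 21.55
tool_pos: [0.4864, -0.3115, 0.1579]
orientation: [-0.114, -3.135, -0.005]
force: [0.2, 0.1, -0.6]
opening: 0.0651
gripper_force: 0.0
```

Call:
{"method": "arm_command", "body": {"increments": "1 0 0 0 0; 1 0 0 0 0; 1 0 0 0 0; 1 0 0 0 0; 1 0 0 0 0", "grip_force": 15}}

```text
t: 22.05
tool_pos: [0.4881, -0.3133, 0.1619]
orientation: [0.116, 3.139, -0.001]
force: [-0.4, -0.5, -0.3]
opening: 0.0295
gripper_force: 0.0
```

Call:
{"method": "arm_command", "body": {"increments": "1 0 0 0 0; 1 0 0 0 0; 1 0 0 0 0; 1 0 0 0 0"}}

```text
t: 22.45
tool_pos: [0.488, -0.3125, 0.1617]
orientation: [0.115, 3.139, 0.001]
force: [-2.0, 5.5, 5.6]
opening: 0.0236
gripper_force: 15.0
```

```bash
python3 -c "
from h import *
s=robot.read_camera('side');t=robot.read_camera('top')
cv2.imwrite('pics/c8.png',np.hstack([cv2.resize(t[130:250,250:410],(400,300),interpolation=3),cv2.resize(s[200:320,200:360],(400,300),interpolation=3)]))
to(.488,-.312,.16)"
```

```text
shift [0.1 0.5 1.7] turn 0.006 dist 2 tilt [ 0.     0.001 -1.   ]
```

View pics/c8.png

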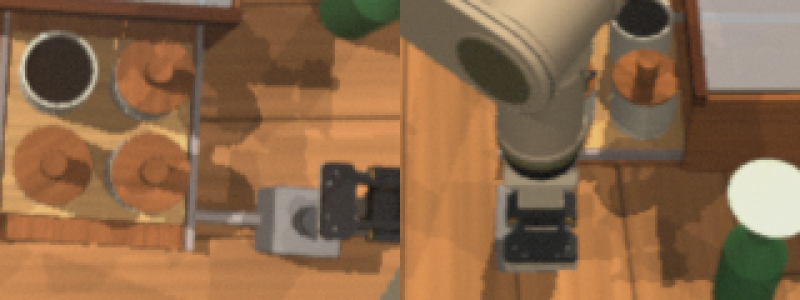

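The handle is gripped (23.6 mm opening) and the lids sit flush. I work out arc increments for the clockwise turn.

```bash
cat >> h.py <<'E'
def arc(p0,step,n,r=55.,tx=np.array([-np.cos(.079),np.sin(.079)]),ty=np.array([np.sin(.079),np.cos(.079)])):
    P=lambda a:r*np.array([np.cos(np.radians(a)),np.sin(np.radians(a))])
    for i in range(0,n,5):
        o=P(p0-i*step);print(p0-i*step,"; ".join("1 %.0f %.0f 0 0"%(tx@(P(p0-(i+k)*step)-o),ty@(P(p0-(i+k)*step)-o)) for k in range(1,6)))
E
python3 -c "
from h import *
arc(-75,15,5);arc(-150,24,75)"
```

```text
-75 1 14 -3 0 0; 1 28 -2 0 0; 1 42 2 0 0; 1 54 10 0 0; 1 64 21 0 0
-150 1 9 21 0 0; 1 8 44 0 0; 1 -2 65 0 0; 1 -19 79 0 0; 1 -41 86 0 0
-270 1 -23 -3 0 0; 1 -42 -15 0 0; 1 -55 -34 0 0; 1 -59 -56 0 0; 1 -54 -78 0 0
-390 1 14 -18 0 0; 1 34 -29 0 0; 1 57 -31 0 0; 1 78 -23 0 0; 1 95 -8 0 0
-510 1 9 21 0 0; 1 8 44 0 0; 1 -2 65 0 0; 1 -19 79 0 0; 1 -41 86 0 0
-630 1 -23 -3 0 0; 1 -42 -15 0 0; 1 -55 -34 0 0; 1 -59 -56 0 0; 1 -54 -78 0 0
-750 1 14 -18 0 0; 1 34 -29 0 0; 1 57 -31 0 0; 1 78 -23 0 0; 1 95 -8 0 0
-870 1 9 21 0 0; 1 8 44 0 0; 1 -2 65 0 0; 1 -19 79 0 0; 1 -41 86 0 0
-990 1 -23 -3 0 0; 1 -42 -15 0 0; 1 -55 -34 0 0; 1 -59 -56 0 0; 1 -54 -78 0 0
-1110 1 14 -18 0 0; 1 34 -29 0 0; 1 57 -31 0 0; 1 78 -23 0 0; 1 95 -8 0 0
-1230 1 9 21 0 0; 1 8 44 0 0; 1 -2 65 0 0; 1 -19 79 0 0; 1 -41 86 0 0
-1350 1 -23 -3 0 0; 1 -42 -15 0 0; 1 -55 -34 0 0; 1 -59 -56 0 0; 1 -54 -78 0 0
-1470 1 14 -18 0 0; 1 34 -29 0 0; 1 57 -31 0 0; 1 78 -23 0 0; 1 95 -8 0 0
-1590 1 9 21 0 0; 1 8 44 0 0; 1 -2 65 0 0; 1 -19 79 0 0; 1 -41 86 0 0
-1710 1 -23 -3 0 0; 1 -42 -15 0 0; 1 -55 -34 0 0; 1 -59 -56 0 0; 1 -54 -78 0 0
-1830 1 14 -18 0 0; 1 34 -29 0 0; 1 57 -31 0 0; 1 78 -23 0 0; 1 95 -8 0 0
```

Call:
{"method": "arm_command", "body": {"increments": "1 14 -3 0 0; 1 28 -2 0 0; 1 42 2 0 0; 1 54 10 0 0; 1 64 21 0 0", "grip_force": 25}}

```text
t: 23.05
tool_pos: [0.4285, -0.2854, 0.1617]
orientation: [0.114, 3.132, 0.004]
force: [23.5, 10.5, -6.0]
opening: 0.0234
gripper_force: 25.0
```

Call:
{"method": "arm_command", "body": {"increments": "1 0 0 0 0; 1 0 0 0 0"}}

```text
t: 23.25
tool_pos: [0.4286, -0.2851, 0.1617]
orientation: [0.113, 3.133, 0.005]
force: [15.9, 10.5, -2.4]
opening: 0.0235
gripper_force: 25.0
```

Call:
{"method": "arm_command", "body": {"increments": "1 7 22 0 0; 1 6 46 0 0; 1 -4 67 0 0; 1 -21 81 0 0; 1 -43 88 0 0"}}

```text
t: 23.75
tool_pos: [0.4751, -0.2028, 0.1617]
orientation: [-0.116, -3.139, 0.003]
force: [-2.9, -13.7, -0.9]
opening: 0.0235
gripper_force: 25.0
```

Call:
{"method": "arm_command", "body": {"increments": "1 0 0 0 0; 1 0 0 0 0"}}

```text
t: 23.95
tool_pos: [0.4757, -0.2031, 0.1617]
orientation: [0.115, 3.138, -0.001]
force: [1.6, -0.9, 3.4]
opening: 0.0234
gripper_force: 25.0
```

Call:
{"method": "arm_command", "body": {"increments": "1 -23 -3 0 0; 1 -42 -15 0 0; 1 -55 -34 0 0; 1 -59 -56 0 0; 1 -54 -78 0 0"}}

```text
t: 24.45
tool_pos: [0.5252, -0.2851, 0.1618]
orientation: [0.114, 3.135, -0.0]
force: [2.3, 2.0, 2.0]
opening: 0.0235
gripper_force: 25.0
```

Call:
{"method": "arm_command", "body": {"increments": "1 14 -18 0 0; 1 34 -29 0 0; 1 57 -31 0 0; 1 78 -23 0 0; 1 95 -8 0 0"}}

```text
t: 24.95
tool_pos: [0.4282, -0.2852, 0.1617]
orientation: [0.118, 3.135, 0.002]
force: [23.9, 9.8, -1.7]
opening: 0.0234
gripper_force: 25.0
```

Call:
{"method": "arm_command", "body": {"increments": "1 9 21 0 0; 1 8 44 0 0; 1 -2 65 0 0; 1 -19 79 0 0; 1 -41 86 0 0"}}

```text
t: 25.45
tool_pos: [0.4744, -0.2028, 0.1618]
orientation: [-0.117, -3.139, 0.002]
force: [-2.5, -13.8, 0.5]
opening: 0.0236
gripper_force: 25.0
```

```bash
python3 -c "
from h import *
s=robot.read_state();d=s['tool_pos'][:2]-[.477,-.258];print(s['tool_pos'],s['force'],np.hypot(*d),np.degrees(np.arctan2(d[1],d[0])))
plates(robot.read_camera('top'))"
```

```text
[ 0.47438947 -0.20279171  0.16181491] [ -2.51973136 -13.78184928   0.48142983] 0.05526997183990039 92.70722246248607
plate [ 58. 138.] [ 0.48715752 -0.16035822]
```

Call:
{"method": "arm_command", "body": {"increments": "1 -23 -3 0 0; 1 -42 -15 0 0; 1 -55 -34 0 0; 1 -59 -56 0 0; 1 -54 -78 0 0"}}

```text
t: 26.0
tool_pos: [0.5249, -0.2851, 0.1619]
orientation: [0.114, 3.136, 0.0]
force: [-0.7, 3.9, 4.7]
opening: 0.0235
gripper_force: 25.0
```

Call:
{"method": "arm_command", "body": {"increments": "1 14 -18 0 0; 1 34 -29 0 0; 1 57 -31 0 0; 1 78 -23 0 0; 1 95 -8 0 0"}}

```text
t: 26.5
tool_pos: [0.428, -0.2854, 0.1618]
orientation: [0.118, 3.135, 0.002]
force: [23.4, 9.3, -0.2]
opening: 0.0236
gripper_force: 25.0
```

Call:
{"method": "arm_command", "body": {"increments": "1 9 21 0 0; 1 8 44 0 0; 1 -2 65 0 0; 1 -19 79 0 0; 1 -41 86 0 0"}}

```text
t: 27.0
tool_pos: [0.4744, -0.2028, 0.1619]
orientation: [-0.117, -3.139, 0.002]
force: [-2.5, -14.6, 0.9]
opening: 0.0232
gripper_force: 25.0
```

```bash
python3 -c "
from h import *
arc(-990,12,10)"
```

```text
-990 1 -11 -0 0 0; 1 -23 -3 0 0; 1 -33 -8 0 0; 1 -42 -15 0 0; 1 -50 -24 0 0
-1050 1 -5 -10 0 0; 1 -9 -21 0 0; 1 -10 -33 0 0; 1 -8 -44 0 0; 1 -4 -55 0 0
```

Call:
{"method": "arm_command", "body": {"increments": "1 -11 0 0 0; 1 -23 -3 0 0; 1 -33 -8 0 0; 1 -42 -15 0 0; 1 -50 -24 0 0"}}

```text
t: 27.5
tool_pos: [0.5238, -0.2299, 0.1619]
orientation: [0.115, 3.138, 0.003]
force: [1.0, 3.4, 6.4]
opening: 0.0237
gripper_force: 25.0
```

Call:
{"method": "arm_command", "body": {"increments": "1 -3 -5 0 0; 1 -5 -10 0 0; 1 -7 -16 0 0; 1 -7 -16 0 0"}}

```text
t: 27.9
tool_pos: [0.5303, -0.2475, 0.1621]
orientation: [0.116, 3.135, 0.0]
force: [7.9, 0.9, 0.5]
opening: 0.0235
gripper_force: 25.0
```

Angle is about +11°. I creep on until the stop pushes back.

Call:
{"method": "arm_command", "body": {"increments": "1 0 -3 0 0; 1 0 -6 0 0; 1 0 -9 0 0; 1 0 -9 0 0"}}

```text
t: 28.3
tool_pos: [0.531, -0.256, 0.1623]
orientation: [0.116, 3.132, 0.0]
force: [16.9, 1.0, -2.8]
opening: 0.0234
gripper_force: 25.0
```

Call:
{"method": "arm_command", "body": {"increments": "1 0 -3 0 0; 1 0 -6 0 0; 1 0 -9 0 0; 1 0 -9 0 0"}}

```text
t: 28.7
tool_pos: [0.5307, -0.263, 0.1622]
orientation: [0.114, 3.132, 0.006]
force: [18.8, 10.1, -1.6]
opening: 0.0236
gripper_force: 25.0
```

Call:
{"method": "arm_command", "body": {"increments": "1 -1 -2 0 0; 1 -2 -4 0 0; 1 -2 -4 0 0"}}

```text
t: 29.0
tool_pos: [0.5312, -0.2637, 0.1619]
orientation: [0.112, 3.136, 0.015]
force: [9.5, 25.8, 9.1]
opening: 0.0237
gripper_force: 25.0
```

Call:
{"method": "arm_command", "body": {"increments": "1 0 -3 0 0; 1 0 -3 0 0; 1 0 -3 0 0"}}

```text
t: 29.3
tool_pos: [0.531, -0.2642, 0.1619]
orientation: [0.11, 3.137, 0.021]
force: [7.4, 36.2, 13.1]
opening: 0.0235
gripper_force: 25.0
```

The crank is firmly at its stop. I ease off, release and retreat.

Call:
{"method": "arm_command", "body": {"increments": "1 0 4 0 0; 1 0 7 0 0; 0.5 0 7 0 0; 0.5 0 7 0 0; 0.5 0 7 0 0"}}

```text
t: 29.8
tool_pos: [0.5287, -0.2654, 0.1607]
orientation: [-0.117, -3.138, -0.0]
force: [-0.4, -0.4, -0.2]
opening: 0.0426
gripper_force: 0.0
```

Call:
{"method": "arm_command", "body": {"increments": "0.3 0 7 0 0; 0.3 0 7 -20 0; 0.3 0 7 -60 0; 0.3 0 7 -100 0; 0.3 30 7 -120 0"}}

```text
t: 30.3
tool_pos: [0.5022, -0.2562, 0.2849]
orientation: [0.114, 3.135, -0.003]
force: [-0.7, -1.0, 0.1]
opening: 0.065
gripper_force: 0.0
```

Call:
{"method": "arm_command", "body": {"increments": "0.3 45 0 0 0; 0.3 90 -20 0 0; 0.3 90 -60 0 0; 0.3 90 -60 0 0; 0.3 90 -60 0 0"}}

```text
t: 30.8
tool_pos: [0.4055, -0.3094, 0.2812]
orientation: [0.119, 3.139, 0.0]
force: [0.3, -0.2, 0.4]
opening: 0.0649
gripper_force: 0.0
```

```bash
python3 -c "
from h import *
t=robot.read_camera('top');s=robot.read_camera('side');cv2.imwrite('pics/end_t.png',t)
cv2.imwrite('pics/c9.png',np.hstack([cv2.resize(t[30:250,220:440],(400,400),interpolation=3),cv2.resize(s[150:330,220:400],(400,400),interpolation=3)]))
print(robot.read_state()['tool_pos'])"
```

```text
[ 0.40628637 -0.30861641  0.28120236]
```

View pics/c9.png

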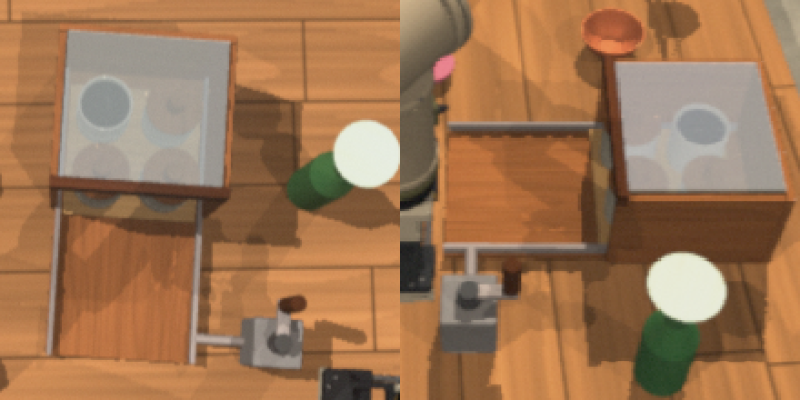

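The tray is inside the hood with all three lids on, and the handle is standing free. I check the tray travel numerically.

```bash
python3 -c "
from h import *
t=cv2.imread('pics/end_t.png')
p=onz('top',277.8,86.7,.092);print(p, np.linalg.norm(p[:2]-[.6312,.0126]))
print('pred px at .205,.21:',[proj('top',[.6312+d*np.cos(.079),.0126-d*np.sin(.079),.092]) for d in(.2,.205,.21)])
roi=cv2.resize(t[72:104,260:296],None,fx=4,fy=4,interpolation=3)
c=cv2.HoughCircles(cv2.cvtColor(roi,6),cv2.HOUGH_GRADIENT,1,200,param1=60,param2=10,minRadius=46,maxRadius=66)
q=c[0,0];u,v=260+(q[0]+.5)/4-.5,72+(q[1]+.5)/4-.5;print(q,u,v,onz('top',u,v,.095))
"
```

```text
[ 0.84086676 -0.00530518  0.092     ] 0.2104299075012998
pred px at .205,.21: [(np.float64(277.098970917703), np.float64(90.396345203174)), (np.float64(277.20812588539775), np.float64(88.60734717043628)), (np.float64(277.317223146592), np.float64(86.81929491980812))]
[73.5 61.5 54. ] 278.0 87.0 [ 0.83904624 -0.00560832  0.095     ]
```

Tray travel is about 0.21 m, so it is fully in. I hand in.

```bash
python3 -c "
from h import *
print(robot.close_job())"
```

```text
the job is handed in; nothing more can be done
None
```

The job is handed in: all three wooden lids are pressed fully home on their own canisters, the crank is turned to its stop, the tray measures about 0.21 m in, and the robot has let go; no verdict was returned.

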